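# Bring the pens round to the front of the desk organiser

## Robot

A 6-joint arm with a two-finger parallel gripper is mounted at the origin on the work surface. World frame = base frame: x ahead of the robot, y to its left, z up, the work surface at z = 0. Lengths are in mm, angles in rad, forces in N, time in s.
With the tool pointing down it reaches from about 350 to 975 mm from the base axis. Payload 7.1 kg.
Tool frame: the origin (TCP) lies on the centre line of the jaws, within the pads' length; the fingertips stand r.nose_length ahead of it and the grasp point (between the pads) lies 5 mm behind it (r.nose_length is the distance from the TCP to the fingertips, in mm); z points along the fingers, y is the direction in which the jaws open and shut (so a half turn about z gives the same grasp; the last joint's range is limited). The gripper opens to 88 mm and grips with 3 to 60 N. Pads are 20 mm wide; open, the fingers measure 115 mm over their backs; the gripper's body (75 mm by 178 mm) begins 61 mm behind the grasp point.
Start: joints at [1.088, 0.423, 1.63, -0, 1.089, -0.019], TCP at [279.561, 558.973, 236.675] pointing down, gripper open.
Joint ranges: [-3, 3], [-0.9, 2.11], [0.09, 2.58], [-1.31, 4.45], [0.11, 2.69], [-2.54, 2.54]. Speed limits (rad/s): [2.39, 2.39, 3.01, 3.14, 3.14, 3.14].

## Interface

Orientations are given as a 3x3 rotation matrix whose columns are the frame's x, y, z axes.
In Python, from rig import sensors, imaging, job, r gives the robot as it stands. The module is installed in compiled form; this text tells all that it offers.
- The arm moves only by the tool carry_out, never from a script. Its argument "increments" is a list of rows, each a list of 3 entries, a list of its own where there are three numbers: the turn, a rotation vector about the world's x, y, z in degrees, then the shift along the world's x, y, z in mm, then the finger opening in mm, from 0 to 87.8. In form: [[[wx, wy, wz], [dx, dy, dz], hand], ...]. A call has 1 to 20 rows; each row shifts and turns the commanded pose from where the row before left it; what a row does not reach is not made up. A row lasts 1/8 s, in which the tool goes at most 62.5 mm and 10.7 degrees, less where a joint would pass 70% of its speed; a pose out of reach is approached as far as the arm can. A call with a gripper value outside its range is refused whole. The fingers move at their own pace and stop on an object; "force" is the grip in N (left out, the last holds). Time passes only in rows, so rows that do not move let the fingers close. It gives the time, the measured TCP pose, the force and the opening at its end, in the units of the state.
- sensors.get_state(): the state, without advancing time (a new reading comes with each control period).
- imaging.read_camera(name): name is "scene" or "top" or "wrist"; returns (picture, depth): 420x560x3 uint8, red, green, blue; 420x560 float32, mm along the optical axis (not along the pixel's ray), 0 where there is no reading.
- imaging.camera_info(name): a dict with "fx", "fy", "cx", "cy" (pixels), "distortion" ([k1, k2, p1, p2, k3] as OpenCV has them; the pictures are not rectified), "extrinsics" (4x4, takes a point from world to camera coordinates). Camera axes: x right, y down, z forward; pixel columns grow to the right and rows downward; lengths in mm; the calibration is good to about 2 mm. A picture is of the moment at which its call begins: read the wrist's pose just before it. camera_info takes no time and is no camera call; for the wrist camera it gives the pose at the moment of the call.
- job.finish_job(): hands the job in, once; it reports no verdict.
Trained networks look in the newest picture that a camera, given by its name, has taken for a name from the list of things; names that differ only in an ending like _2 or _b are one class to them, and where a whole thing is asked for, a point or a joint stands for the part that bears it (a point fixed in the world has none). Each returns a list of dicts, best first, with "confidence" (0 to 1); they miss things now and then, are a little off and sometimes report something else, mostly with a low value. They report only what shows in the picture. A call takes as long as a camera call.
- imaging.recognise(camera, query): "extent" ([left, top, right, bottom] as shares, 0 to 1, of the picture: columns of its width, rows of its height, round what is visible of it).
- imaging.regions_of(camera, query): "region" (420x560 bool, what is visible of it) and "extent" ([left, top, right, bottom] as shares, 0 to 1, of the picture: columns of its width, rows of its height, round what is visible of it).
- imaging.spot_point(camera, query): "point" ([column, row] as shares, 0 to 1, of the picture: columns of its width, rows of its height: a listed point, or the origin of a listed thing).
The state is a dict: "t": time; "joints": joint angles; "joint_velocities": joint speeds; "joint_efforts": joint torques, N m; "tcp_pos": TCP position; "tcp_rot": TCP orientation; "force": force on the tool from outside, world axes, zero at the start; "torque": the same for the moment, N m; "gripper_width": opening from 0.0 (shut) to 1.0 (fully open).
Only numpy, scipy, OpenCV 4.12 (cv2) and the standard library are available. Lean on these libraries where they do the work, as an engineer would, in place of code of your own. Each camera call takes 0.05 s, during which the arm holds its last target. There are 200 camera calls.

## Task

Turn the round tray of the desk organiser by pushing its rim or the finger tabs round its edge with the fingertips, either way round, until the cup with the pens stands squarely in line behind the flat metal tongue that sticks out of the fixed foot and marks the front; then let go and leave the tray at rest. Do not touch, lift or tip anything that stands on the tray, and leave the other things on the desk where they are.

Things in the scene. Friction and masses are not known exactly. Their poses are not given: they have to be found in the camera images.
- stand: The organiser's foot, fixed firmly to the desk: a black disc, diameter 170 mm, 18 mm high, mostly hidden under the tray. Origin: centre of its underside, at desk height, on the tray's upright turning axis. Its own -x axis points to the front, along a flat dark steel tongue that sticks out from under the tray. Its position and direction vary.
- tongue_tip (a point): Centre of the tongue's round end (diameter 44 mm), on its upper face, 190 mm from the axis: it marks the front. The tongue is 30 mm wide, 8 mm high and lies on the desk.
- tray: Turning white plastic tray, a disc of diameter 244 mm. Origin: on the axis, centre of its underside, 20 mm above the desk; x and y turn with it. Deck 30 mm above the desk; lip 4 mm thick round the edge, top at 38 mm. Turns endlessly both ways: about 1 N at a tab moves it (friction 0.07 N m, damping 0.04 N m s/rad), and it stops almost at once when let go.
- tray_tab (a point): Top of one finger tab, 140 mm from the axis, 50 mm above the desk. Eight identical tabs stick out radially from the tray's edge, 45 degrees apart, at 22.5 (this one), 67.5, 112.5 ... degrees from the tray's x axis: each 12 mm thick, reaching from 122 to 155 mm from the axis and from 20 to 50 mm above the desk.
- cup_place (a point): Point on the tray's deck, 58 mm from the axis along the tray's -x axis: where the pen cup stands. The cup must stay within 20 mm of it.
- pen_cup: Round steel cup holding four pens and pencils, standing loose on the tray at about 58 mm from the axis: diameter 66 mm, 85 mm tall, pens up to 147 mm above its foot (so up to 177 mm above the desk). Origin: centre of its underside. This is what must come to the front. Not to be touched.
- tumbler: Short empty steel tumbler, diameter 62 mm, 55 mm tall, standing loose on the tray about 58 mm from the axis. Origin: centre of its underside. Not to be touched.
- note_box: Square wooden box of note paper, 52 x 52 mm, 40 mm tall, standing loose on the tray about 58 mm from the axis. Origin: centre of its underside. Not to be touched.
- tape_roll: Roll of clear tape lying flat on the tray about 58 mm from the axis, diameter 60 mm, 20 mm high. Origin: centre of its underside. Not to be touched.
- mug: White mug on the desk, diameter 80 mm plus handle, 90 mm tall. Origin: centre of its underside. To be left alone.
- phone: Phone lying flat on the desk, 75 x 155 mm, 10 mm thick. Origin: centre of its underside. To be left alone.
- pen_case: White pencil case with clear lid lying on the desk, 85 x 205 mm, 26 mm high. Origin: centre of its underside. To be left alone.
- stapler: Stapler on the desk, 130 x 34 mm, about 60 mm high. Origin: centre of its underside. To be left alone.

How it is judged:
By the outcome, as a careful person would: the job done as asked, in the order asked, and still so for the second after the job is handed in, with the robot touching nothing.
It also fails if it takes over 54 s, if anything falls off the work surface, if the arm or the gripper's body presses on something with over 40 N, if the wrist force passes 120 N, or if a joint passes its speed limit or range.

## Working session

There is one attempt and no reset: what is moved stays moved. The work goes in short steps, Python scripts to look and compute and a tool call to move; the robot and the scene stay as the last step left them, time stands still between calls to the robot, and variables do not carry over. Pictures are saved under pics/ and viewed, about 8 in all and at most 12, crops included, and the job is handed in when it is done.

Besides the shell and the picture viewer there is one more tool, called after "Call:" in YAML: its name, and indented under it one key for each argument. carry_out: Moves the arm, as the interface text tells. Its arguments: {"type":"object","properties":{"increments":{"type":"array"},"force":{"type":"number"}},"required":["increments"]}

```bash
mkdir -p pics
cat > h.py <<'E'
import numpy as np, cv2
from rig import sensors, imaging, job, r
def ray(cam,px,z):
    """pixel (col,row) -> world point on plane height z"""
    i=imaging.camera_info(cam); K=np.array([[i['fx'],0,i['cx']],[0,i['fy'],i['cy']],[0,0,1.]])
    u=cv2.undistortPoints(np.array([[px]],float),K,np.array(i['distortion'],float))[0,0]
    T=np.array(i['extrinsics']);R=T[:3,:3];c=-R.T@T[:3,3];d=R.T@np.array([u[0],u[1],1])
    return c+d*(z-c[2])/d[2]
def save(cam,name):
    p,d=imaging.read_camera(cam); cv2.imwrite('pics/'+name,p[:,:,::-1]); return p,d
E
python3 - <<'E'
from h import *
print(r.nose_length, sensors.get_state()['t'])
ZS=dict(tongue_tip=8,stand=0,tray=20,cup_place=30,pen_cup=30,tumbler=30,note_box=30,tape_roll=30,tray_tab=50,mug=0,phone=0,pen_case=0,stapler=0)
P=[]
for cam in ['top','scene']:
    p,_=save(cam,cam+'1.png');P.append(p)
    for n,z in ZS.items():
        for o in imaging.spot_point(cam,n)[:(8 if n=='tray_tab' else 1)]:
            q=np.array(o['point'])*[560,420]; print(cam,n,round(o['confidence'],2),q.round(),ray(cam,q,z).round(1)[:2])
cv2.imwrite('pics/both.png',cv2.resize(P[0],(800,600))[:,:,::-1])
E
```

```text
14.0 0.0
top tongue_tip 0.73 [252. 263.] [374.5  83.2]
top stand 0.21 [260. 187.] [603.8  61.2]
top tray 0.58 [246. 199.] [562.1 101.8]
top cup_place 0.89 [238. 180.] [617.6 126.5]
top pen_cup 0.57 [231. 182.] [613.7 145.9]
top tumbler 0.83 [234. 215.] [513.7 137.5]
top note_box 0.58 [260. 207.] [537.3  60.5]
top tape_roll 0.49 [261. 183.] [609.7  57.5]
top tray_tab 0.74 [447. 249.] [ 415.7 -474.6]
top tray_tab 0.59 [289. 215.] [513.8 -25.7]
top mug 0.86 [447. 248.] [ 418.5 -494.6]
top phone 0.81 [405. 218.] [ 507.7 -371.2]
top pen_case 0.8 [127. 215.] [517.  465.2]
top stapler 0.87 [136. 159.] [689.2 444.9]
scene tongue_tip 0.67 [315. 170.] [370.5  98.2]
scene tray 0.94 [309. 219.] [565.3  99.2]
scene cup_place 0.66 [321. 231.] [607.3 136.3]
scene pen_cup 0.57 [322. 235.] [620.2 140.2]
scene tumbler 0.63 [320. 209.] [531.7 128.4]
scene tape_roll 0.27 [153. 189.] [ 526.5 -373.8]
scene tray_tab 0.57 [268. 195.] [516.5 -28.3]
scene mug 0.67 [123. 164.] [ 424.4 -504.3]
scene phone 0.8 [156. 187.] [ 497.4 -378. ]
scene pen_case 0.79 [432. 222.] [511.5 453.2]
scene stapler 0.74 [423. 275.] [691.  423.4]
```

View pics/both.png

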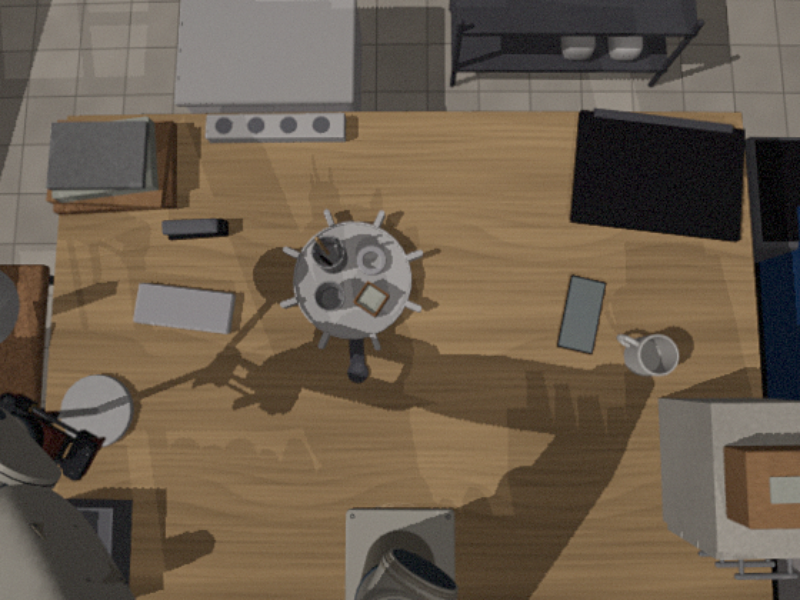

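View pics/scene1.png

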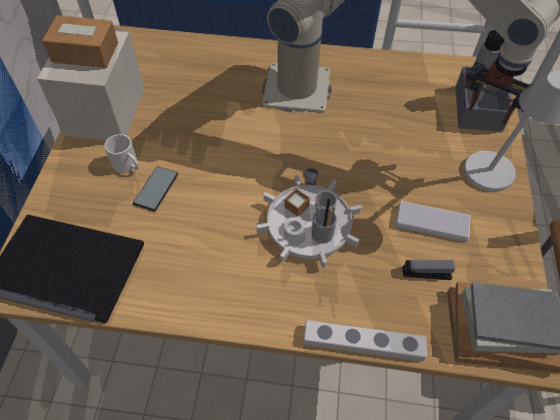

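Top view: the tray is at about (352,280) of the 800x600 picture and the tongue tip at (358,370). The pen cup is behind and to the left at (328,252). I'll fit the tray and tabs from depth next.

```bash
cat >> h.py <<'E'
def cloud(cam,d):
    i=imaging.camera_info(cam); K=np.array([[i['fx'],0,i['cx']],[0,i['fy'],i['cy']],[0,0,1.]])
    v,u=np.mgrid[:420,:560]; q=cv2.undistortPoints(np.stack([u,v],-1).reshape(-1,1,2).astype(float),K,np.array(i['distortion'],float))[:,0]
    X=np.c_[q,np.ones(len(q))]*d.reshape(-1,1); T=np.array(i['extrinsics']); X=(X-T[:3,3])@T[:3,:3]; X[d.ravel()<=0]=np.nan
    return X.reshape(420,560,3)
E
python3 - <<'E'
from h import *
s=sensors.get_state(); T=imaging.camera_info('wrist')['extrinsics'];T=np.array(T);c=-T[:3,:3].T@T[:3,3]
R=np.array(s['tcp_rot']);print('cam in tool',(R.T@(c-s['tcp_pos'])).round(1),'axis',(R.T@T[2,:3]).round(2)); print(R.round(3))
for cam in ['top','scene']:
    p,d=imaging.read_camera(cam); X=cloud(cam,d)
    c=np.array([565,100.])
    m=(X[...,2]>15)&(X[...,2]<60)&(np.hypot(X[...,0]-c[0],X[...,1]-c[1])<165)
    Y=X[m]; 
    from scipy.optimize import minimize
    def cost(q): # lip+tabs: points should lie inside disc R122 or tabs
        dx=Y[:,:2]-q[:2]; rr=np.hypot(*dx.T); a=np.arctan2(dx[:,1],dx[:,0])-q[2]*.01
        a=(a+np.pi/8)%(np.pi/4)-np.pi/8
        e=np.where(rr>124,np.hypot(rr*np.sin(a),np.maximum(rr-155,0))**1,0); return np.minimum(e,25).sum()
    best=min((minimize(cost,[*c,k*100],method='Nelder-Mead',options=dict(initial_simplex=[[c[0],c[1],k*100],[c[0]+12,c[1],k*100],[c[0],c[1]+12,k*100],[c[0],c[1],k*100+9]])) for k in np.arange(0,.78,.1)),key=lambda o:o.fun)
    print(cam,m.sum(),best.x[:2].round(1),'tab phase deg',np.degrees(best.x[2]*.01)%45,best.fun/m.sum())
    H=X[(X[...,2]>95)&(np.hypot(X[...,0]-c[0],X[...,1]-c[1])<165)]
    print('high pts',len(H),np.nanmin(H,0).round(),np.nanmax(H,0).round())
E
```

```text
cam in tool [  83.8    0.  -148.5] axis [-0.3  -0.    0.95]
[[-0.894  0.447 -0.   ]
 [ 0.447  0.894 -0.   ]
 [ 0.    -0.    -1.   ]]
top 5136 [570.2  99.7] tab phase deg 21.033526312707906 0.257884046201492
high pts 221 [583. 108.  95.] [646. 172. 180.]
scene 4674 [573.7  99.1] tab phase deg 21.203021916220212 0.6453780418102939
high pts 374 [583. 106.  95.] [651. 172. 177.]
```

Call:
carry_out:
  increments:
    - [[0,0,-5.3],[17.5,-32.4,8.6],40]
    - [[0,0,-5.3],[17.5,-32.4,8.6],40]
    - [[0,0,-5.3],[17.5,-32.4,8.6],40]
    - [[0,0,-5.3],[17.5,-32.4,8.6],40]
    - [[0,0,-5.3],[17.5,-32.4,8.6],40]
    - [[0,0,-5.3],[17.5,-32.4,8.6],40]
    - [[0,0,-5.3],[17.5,-32.4,8.6],40]
    - [[0,0,-5.3],[17.5,-32.4,8.6],40]
    - [[0,0,-5.3],[17.5,-32.4,8.6],40]
    - [[0,0,-5.3],[17.5,-32.4,8.6],40]
    - [[0,0,-5.3],[17.5,-32.4,8.6],40]
    - [[0,0,-5.3],[17.5,-32.4,8.6],40]
    - [[0,0,0],[0,0,0],40]
    - [[0,0,0],[0,0,0],40]

```text
t: 3.25
tcp_pos: [489.2, 170.4, 339.6]
tcp_rot: [[0.002, 1.0, -0.001], [1.0, -0.002, 0.0], [0.0, -0.001, -1.0]]
force: [0.3, 0.7, 0.5]
gripper_width: 0.46
```

```bash
cat >> h.py <<'E'
from scipy.optimize import minimize
def fit_tray(X,c):
    m=(X[...,2]>15)&(X[...,2]<60)&(np.hypot(X[...,0]-c[0],X[...,1]-c[1])<165); Y=X[m]
    def cost(q):
        dx=Y[:,:2]-q[:2]; rr=np.hypot(*dx.T); a=np.arctan2(dx[:,1],dx[:,0])-q[2]*.01
        a=(a+np.pi/8)%(np.pi/4)-np.pi/8
        return np.minimum(np.where(rr>124,np.hypot(rr*np.sin(a),np.maximum(rr-155,0)),0),25).sum()
    b=min((minimize(cost,[*c,k],method='Nelder-Mead',options=dict(initial_simplex=[[c[0],c[1],k],[c[0]+12,c[1],k],[c[0],c[1]+12,k],[c[0],c[1],k+9]])) for k in range(0,78,10)),key=lambda o:o.fun)
    return b.x[:2],np.degrees(b.x[2]*.01)%45,b.fun/m.sum()
def look(name,c=(570,100)):
    s=sensors.get_state(); print('t',s['t'],np.round(s['tcp_pos'],1),np.round(s['force'],1))
    p,d=save('wrist',name); X=cloud('wrist',d); f=fit_tray(X,c); print('fit',f)
    for n,z in dict(tongue_tip=8,cup_place=30,pen_cup=30,tray_tab=50).items():
        for o in imaging.spot_point('wrist',n)[:8 if n=='tray_tab' else 2]:
            q=np.array(o['point'])*[560,420]; w=ray('wrist',q,z)[:2]; v=w-f[0]
            print(n,round(o['confidence'],2),q.round(),w.round(1),'r',np.hypot(*v).round(1),'ang',np.degrees(np.arctan2(v[1],v[0])).round(1)%360)
    return p,X,f
E
python3 - <<'E'
from h import *
p,X,f=look('w1.png')
for n,zr in dict(tongue_tip=(3,14),pen_cup=(60,120)).items():
    for o in imaging.regions_of('wrist',n)[:1]:
        Y=X[o['region']];Y=Y[(Y[:,2]>zr[0])&(Y[:,2]<zr[1])];print(n,o['confidence'],np.array(o['extent']).round(2),len(Y),np.median(Y,0).round(1))
E
```

```text
t 3.25 [489.2 170.4 339.6] [0.3 0.7 0.5]
fit (array([570.43329908, 102.12023828]), np.float64(21.03831434983526), np.float64(0.3522109664238674))
tongue_tip 0.67 [206. 212.] [382.5  91.1] r 188.3 ang 183.4
pen_cup 0.96 [381. 182.] [618.6 139.8] r 61.2 ang 38.0
tray_tab 0.64 [300. 304.] [514.4 -29.6] r 143.2 ang 246.9
tongue_tip 0.66 [0.35 0.47 0.46 0.54] 1379 [400.3  91.5   8.2]
pen_cup 0.91 [0.64 0.37 0.79 0.56] 2299 [612.4 147.4  97.9]
```

View pics/w1.png

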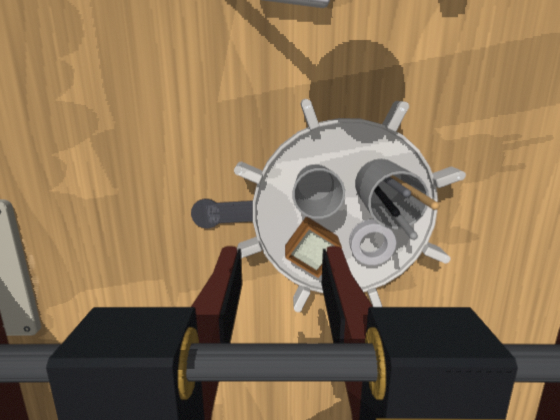

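```bash
cat >> h.py <<'E'
def tongue(X,c):
    """direction (deg) of tongue, from depth points 5..13 mm high outside the tray"""
    v=X[...,:2]-c; rr=np.hypot(v[...,0],v[...,1]); a=np.degrees(np.arctan2(v[...,1],v[...,0]))%360
    m=(X[...,2]>5)&(X[...,2]<13)&(rr>158)&(rr<216)&(abs(a-183)<10); Y=X[m][:,:2]
    mc=Y.mean(0)-c; e=cv2.minEnclosingCircle((Y[np.hypot(*(Y-c).T)>170]).astype(np.float32))
    return m.sum(),np.degrees(np.arctan2(mc[1],mc[0]))%360,Y.min(0),Y.max(0)
def cup(X,c):
    """fit circle of radius 33 to side points of cup"""
    from scipy.optimize import least_squares
    v=X[...,:2]-c; m=(X[...,2]>45)&(X[...,2]<112)&(np.hypot(v[...,0],v[...,1])<110)
    o=imaging.regions_of('wrist','pen_cup')[0]['region']; Y=X[m&o][:,:2]
    f=lambda q:np.hypot(*(Y-q).T)-33
    q=least_squares(f,Y.mean(0),loss='soft_l1',f_scale=1.5).x; w=q-c
    return len(Y),q,np.hypot(*w),np.degrees(np.arctan2(w[1],w[0]))%360,np.median(abs(f(q)))
E
python3 - <<'E'
from h import *
p,d=imaging.read_camera('wrist');X=cloud('wrist',d);c,ph,e=fit_tray(X,(570,100));print(c,ph,e)
print(tongue(X,c));print(cup(X,c))
# also colour-free: lip ring fit
v=X[...,:2]-c; m=(X[...,2]>35)&(X[...,2]<41)&(abs(np.hypot(v[...,0],v[...,1])-120)<6); Y=X[m][:,:2]
from scipy.optimize import least_squares
o=least_squares(lambda q:np.hypot(*(Y-q[:2]).T)-q[2],[*c,120],loss='soft_l1');print('lip',o.x,len(Y))
E
```

```text
[570.73661627 101.85355344] 20.99073066270357 0.3477178179114137
(np.int64(866), np.float64(183.67473178485335), array([361.33942105,  68.35310104]), array([413.85580839, 111.20957001]))
(2030, array([612.82103219, 140.12558405]), np.float64(56.8845004472848), np.float64(42.28372856299759), np.float64(2.715707915350837))
lip [571.47255334  99.98327529 118.99351411] 1675
```

Call:
carry_out:
  increments:
    - [[0,0,-7.7],[-6.2,-13.6,-20],36]
    - [[0,0,-7.7],[-6.2,-13.6,-20],36]
    - [[0,0,-7.7],[-6.2,-13.6,-20],36]
    - [[0,0,-7.7],[-6.2,-13.6,-20],36]
    - [[0,0,-7.7],[-6.2,-13.6,-20],36]
    - [[0,0,-7.7],[-6.2,-13.6,-20],36]
    - [[0,0,-7.7],[-6.2,-13.6,-20],36]
    - [[0,0,-7.7],[-6.2,-13.6,-20],36]
    - [[0,0,-7.7],[-6.2,-13.6,-20],36]
    - [[0,0,0],[0,0,0],36]
    - [[0,0,0],[0,0,0],36]

```text
t: 5.08
tcp_pos: [434.6, 48.1, 160.5]
tcp_rot: [[0.936, 0.353, 0.001], [0.353, -0.936, 0.0], [0.001, 0.0, -1.0]]
force: [0.8, -0.3, -1.7]
gripper_width: 0.411
```

Run:
```python
from h import *
s=sensors.get_state();print(s['t'],np.round(s['joints'],2),s['gripper_width'])
p,d=save('wrist','w2.png');X=cloud('wrist',d)
Y=X[(X[...,2]>44)&(X[...,2]<56)&(np.hypot(X[...,0]-434,X[...,1]-48)<35)];print(len(Y),np.nanmean(Y,0) if len(Y) else '')
# plan arc
c=np.array([571,101]);P=lambda a:c+147*np.array([np.cos(np.radians(a)),np.sin(np.radians(a))])
a=201;prev=P(a)
for st in [1.5,2,3]+[4]*10+[5]*17+[3,2,1]:
    a+=st;q=P(a);print(a,(q-prev).round(1).tolist());prev=q
```

```text
5.075 [0.08 0.27 2.09 0.   0.78 1.29] 0.4105919012769822
738 [446.22038547  51.12528424  50.2061807 ]
202.5 [1.4, -3.6]
204.5 [2.0, -4.7]
207.5 [3.4, -6.9]
211.5 [5.1, -8.9]
215.5 [5.7, -8.6]
219.5 [6.2, -8.1]
223.5 [6.8, -7.7]
227.5 [7.3, -7.2]
231.5 [7.8, -6.7]
235.5 [8.2, -6.1]
239.5 [8.7, -5.5]
243.5 [9.0, -4.9]
247.5 [9.3, -4.3]
252.5 [12.1, -4.4]
257.5 [12.4, -3.3]
262.5 [12.6, -2.2]
267.5 [12.8, -1.1]
272.5 [12.8, 0.0]
277.5 [12.8, 1.1]
282.5 [12.6, 2.2]
287.5 [12.4, 3.3]
292.5 [12.1, 4.4]
297.5 [11.6, 5.4]
302.5 [11.1, 6.4]
307.5 [10.5, 7.4]
312.5 [9.8, 8.2]
317.5 [9.1, 9.1]
322.5 [8.2, 9.8]
327.5 [7.4, 10.5]
332.5 [6.4, 11.1]
335.5 [3.4, 6.9]
337.5 [2.0, 4.7]
338.5 [1.0, 2.4]
```

View pics/w2.png

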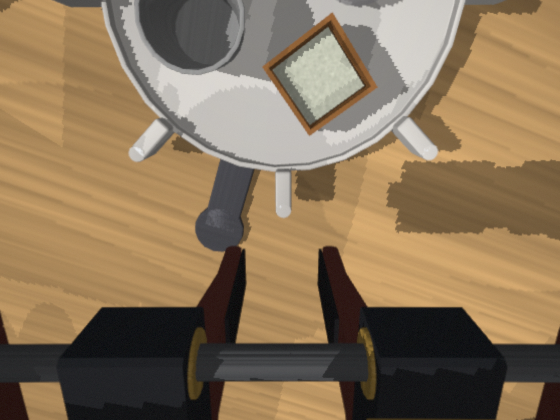

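The tab at (283,190) sits centred between the fingertips, and the gripper is on the far side from the pens. I'll descend to straddle it.

Call:
carry_out:
  increments:
    - [[0,0,0],[0,0,-24],36]
    - [[0,0,0],[0,0,-24],36]
    - [[0,0,0],[0,0,-24],36]
    - [[0,0,0],[0,0,-24],36]
    - [[0,0,0],[-0.5,0,-15],36]
    - [[0,0,0],[0,0,-7],36]
    - [[0,0,0],[0,0,0],36]
    - [[0,0,0],[0,0,0],36]

```text
t: 6.12
tcp_pos: [433.8, 47.8, 42.4]
tcp_rot: [[0.936, 0.351, 0.001], [0.351, -0.936, 0.0], [0.001, 0.0, -1.0]]
force: [-0.4, -0.1, 1.0]
gripper_width: 0.411
```

Call:
carry_out:
  increments:
    - [[0,0,1.5],[1.4,-3.6,0],36]
    - [[0,0,1.5],[1.5,-3.55,0],36]
    - [[0,0,1.5],[1.6,-3.5,0],36]
    - [[0,0,1.5],[1.7,-3.45,0],36]
    - [[0,0,2.5],[3.0,-5.65,0],36]
    - [[0,0,2],[2.6,-4.4,0],36]
    - [[0,0,4],[5.7,-8.6,0],36]
    - [[0,0,4],[6.2,-8.1,0],36]
    - [[0,0,4],[6.8,-7.7,0],36]
    - [[0,0,4],[7.3,-7.2,0],36]
    - [[0,0,4],[7.8,-6.7,0],36]
    - [[0,0,4],[8.2,-6.1,0],36]
    - [[0,0,4],[8.7,-5.5,0],36]
    - [[0,0,4],[9.0,-4.9,0],36]
    - [[0,0,2],[4.6,-2.3,0],36]
    - [[0,0,2],[4.7,-2.0,0],36]
    - [[0,0,0],[0,0,0],36]

```text
t: 8.25
tcp_pos: [514.3, -35.8, 41.8]
tcp_rot: [[0.39, 0.921, 0.0], [0.921, -0.39, -0.0], [0.0, 0.0, -1.0]]
force: [-0.4, 0.6, 0.4]
gripper_width: 0.405
```

```bash
cat >> h.py <<'E'
def near(p,X,c=np.array([571,101.])):
    s=sensors.get_state();t=np.array(s['tcp_pos'])[:2]-c
    print('t',s['t'],'tcp r',np.hypot(*t).round(1),'ang',np.degrees(np.arctan2(t[1],t[0])).round(2)%360,'F',np.round(s['force'],1))
E
python3 - <<'E'
from h import *
p,d=save('wrist','w3.png');X=cloud('wrist',d);near(p,X)
p,d=save('top','t3.png');X=cloud('top',d);print(fit_tray(X,(570,100)))
for n in ['cup_place','pen_cup']:
    for o in imaging.spot_point('top',n)[:1]:
        w=ray('top',np.array(o['point'])*[560,420],30);print(n,w)
a=cv2.imread('pics/w3.png');b=cv2.resize(cv2.imread('pics/t3.png')[120:280,160:340],(450,420));cv2.imwrite('pics/c3.png',cv2.resize(np.hstack([a,b]),(800,333)))
E
```

```text
t 8.3 tcp r 148.1 ang 247.37 F [-1.2  0.3  0.1]
(array([571.90753436,  98.9876959 ]), np.float64(18.088868688279412), np.float64(0.22633602366729066))
cup_place [569.37193653 160.92574808  30.        ]
pen_cup [579.51683932 156.63011307  30.        ]
```

View pics/c3.png

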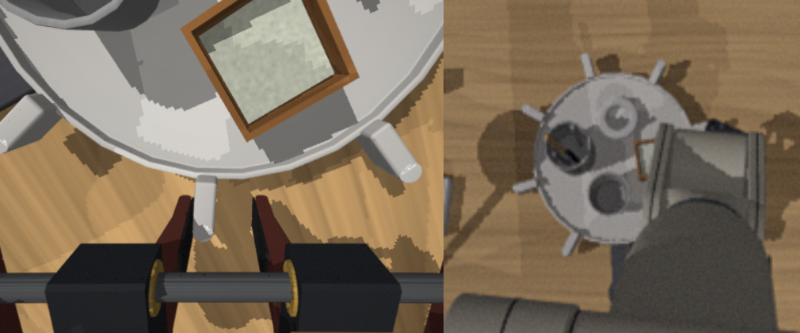

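Call:
carry_out:
  increments:
    - [[0,0,2],[4.8,-1.9,0],36]
    - [[0,0,3],[7.3,-2.5,0],36]
    - [[0,0,5],[12.4,-3.3,0],36]
    - [[0,0,5],[12.6,-2.2,0],36]
    - [[0,0,5],[12.8,-1.1,0],36]
    - [[0,0,5],[12.8,0,0],36]
    - [[0,0,5],[12.8,1.1,0],36]
    - [[0,0,5],[12.6,2.2,0],36]
    - [[0,0,4],[10.0,2.6,0],36]
    - [[0,0,3],[7.4,2.3,0],36]
    - [[0,0,2],[4.8,1.8,0],36]
    - [[0,0,1],[2.4,1.0,0],36]
    - [[0,0,0],[0,0,0],36]

```text
t: 10.07
tcp_pos: [626.7, -35.4, 41.9]
tcp_rot: [[-0.375, 0.927, 0.0], [0.927, 0.375, 0.0], [0.0, 0.0, -1.0]]
force: [-0.1, 0.4, 0.0]
gripper_width: 0.412
```

Run:
```python
from h import *
p,d=save('top','t4.png');X=cloud('top',d);near(p,X)
print(np.round(sensors.get_state()['joints'],2))
for x0 in range(350,650,50):
    m=(abs(X[...,0]-x0)<10)&(X[...,2]>185)&(abs(X[...,1])<250); Y=X[m]; print(x0,len(Y),Y.min(0).round() if len(Y) else '',Y.max(0).round() if len(Y) else '')
p,d=save('scene','s4.png');X=cloud('scene',d)
for x0 in range(350,650,50):
    m=(abs(X[...,0]-x0)<10)&(X[...,2]>100)&(abs(X[...,1])<250); Y=X[m]; print(x0,len(Y),Y.min(0).round() if len(Y) else '',Y.max(0).round() if len(Y) else '')
a=cv2.imread('pics/s4.png')[60:320,120:460];cv2.imwrite('pics/c4.png',cv2.resize(a,(784,600)))
```

```text
t 10.125 tcp r 147.4 ang 292.17 F [-0.4 -0.1  0.6]
[-0.08  0.69  1.71  0.    0.74 -0.46]
350 3039 [340. -86. 796.] [360. 132. 810.]
400 2722 [390. -88. 756.] [410. 128. 805.]
450 827 [440. -81. 630.] [460.  38. 697.]
500 520 [490. -80. 547.] [510.  34. 609.]
550 454 [540. -89. 458.] [560.  31. 516.]
600 493 [590. -93. 331.] [610.  26. 446.]
350 0  
400 4 [399.  40. 603.] [406.  41. 617.]
450 142 [440. -84. 517.] [460.  39. 656.]
500 1165 [490. -86. 101.] [510. 167. 613.]
550 1010 [540. -96. 100.] [560. 176. 527.]
600 368 [590. -96. 127.] [610.  27. 451.]
```

View pics/c4.png

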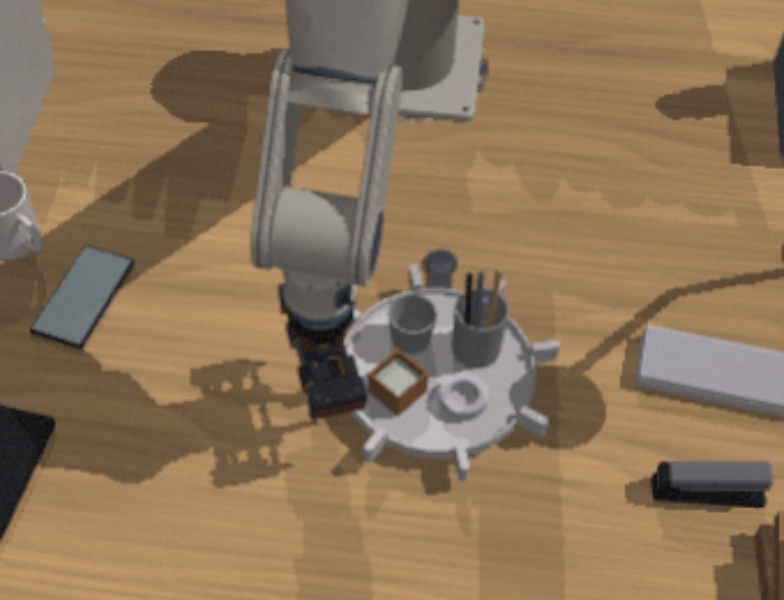

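The pictures show the tray turning as planned and every loose item still in place. The forearm is well above the pens (over 450 mm up against 177 mm), so I'll continue to just short of the goal.

Call:
carry_out:
  increments:
    - [[0,0,2],[4.7,2.0,0],36]
    - [[0,0,3],[6.9,3.3,0],36]
    - [[0,0,5],[11.1,6.4,0],36]
    - [[0,0,5],[10.5,7.4,0],36]
    - [[0,0,5],[9.8,8.2,0],36]
    - [[0,0,5],[9.1,9.1,0],36]
    - [[0,0,5],[8.2,9.8,0],36]
    - [[0,0,5],[7.4,10.5,0],36]
    - [[0,0,5],[6.4,11.1,0],36]
    - [[0,0,4],[4.5,9.2,0],36]
    - [[0,0,3],[2.9,7.1,0],36]
    - [[0,0,2],[1.7,4.8,0],36]
    - [[0,0,0],[0,0,0],36]
    - [[0,0,0],[0,0,0],36]

```text
t: 11.92
tcp_pos: [709.9, 53.3, 41.8]
tcp_rot: [[-0.946, 0.326, -0.0], [0.326, 0.946, -0.0], [0.0, -0.0, -1.0]]
force: [0.8, -0.5, -0.1]
gripper_width: 0.408
```

Run:
```python
from h import *
p,d=save('wrist','w5.png');X=cloud('wrist',d);near(p,X)
for cam in ['top','scene']:
    p,d=save(cam,cam+'5.png');X=cloud(cam,d);print(cam,fit_tray(X,(570,100)))
a=cv2.imread('pics/w5.png');b=cv2.resize(cv2.imread('pics/scene5.png')[120:290,220:410],(469,420));cv2.imwrite('pics/c5.png',cv2.resize(np.hstack([a,b]),(800,326)))
```

```text
t 11.975 tcp r 146.9 ang 341.01 F [ 0.1 -0.6  0.5]
top (array([570.58044251, 102.29483903]), np.float64(21.88831324935138), np.float64(1.1086475637082474))
scene (array([573.09721526, 100.32187992]), np.float64(21.273620282542147), np.float64(0.984930090440748))
```

View pics/c5.png

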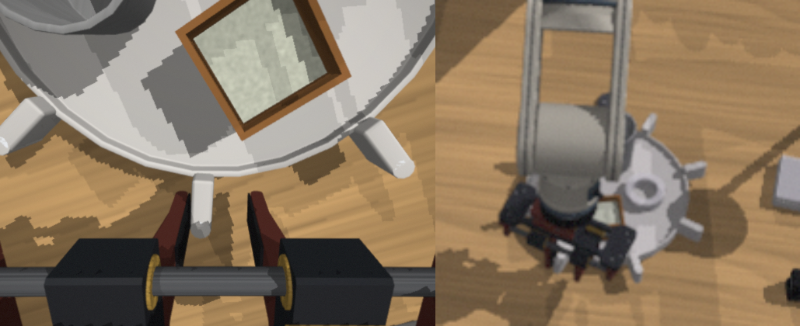

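Call:
carry_out:
  increments:
    - [[0,0,1.5],[1.2,3.65,0],36]
    - [[0,0,1.5],[1.1,3.7,0],36]
    - [[0,0,1],[0.7,2.5,0],36]
    - [[0,0,0],[0,0,0],36]
    - [[0,0,-3.5],[-2.6,-8.6,0],36]
    - [[0,0,0],[0,0,0],36]
    - [[0,0,0],[0,0,15],36]
    - [[0,0,0],[0,0,35],36]
    - [[0,0,0],[0,0,50],36]
    - [[0,0,0],[0,0,50],36]
    - [[0,0,0],[0,0,50],36]
    - [[0,0,0],[0,0,50],36]
    - [[0,0,0],[0,0,50],36]
    - [[0,0,0],[-45,13,0],36]
    - [[0,0,0],[-45,13,0],36]
    - [[0,0,0],[-45,13,0],36]
    - [[0,0,0],[-45,13,0],36]
    - [[0,0,0],[-45,13,0],36]
    - [[0,0,0],[0,0,0],36]
    - [[0,0,0],[0,0,0],36]

```text
t: 14.58
tcp_pos: [486.2, 119.9, 343.1]
tcp_rot: [[-0.949, 0.316, 0.003], [0.316, 0.949, 0.0], [-0.002, 0.001, -1.0]]
force: [0.1, 0.1, 0.3]
gripper_width: 0.409
```

Run:
```python
from h import *
p,X,f=look('w6.png',(571,101));print(tongue(X,f[0]));print(cup(X,f[0]))
v=X[...,:2]-f[0]; m=(X[...,2]>35)&(X[...,2]<41)&(abs(np.hypot(v[...,0],v[...,1])-120)<6); Y=X[m][:,:2]
from scipy.optimize import least_squares
o=least_squares(lambda q:np.hypot(*(Y-q[:2]).T)-120,[*f[0]],loss='soft_l1');print('lip',o.x,len(Y))
```

```text
t 14.575 [486.2 119.9 343.1] [0.1 0.1 0.3]
fit (array([569.85317288, 100.55596285]), np.float64(26.524078443699995), np.float64(0.30694919596652637))
tongue_tip 0.71 [233.  85.] [382.5  89.8] r 187.7 ang 183.3
tongue_tip 0.7 [356. 295.] [725.3 159.3] r 166.1 ang 20.7
pen_cup 0.96 [269. 181.] [508.7  94. ] r 61.5 ang 186.2
tray_tab 0.91 [356. 295.] [696.4 158.4] r 139.2 ang 24.6
tray_tab 0.71 [232.  82.] [380.1  94.8] r 189.8 ang 181.8
(np.int64(1157), np.float64(183.61141233081005), array([360.35417373,  66.71041   ]), array([413.15275615, 109.80134232]))
(116, array([579.64525662, 100.28562681]), np.float64(9.795814692297231), np.float64(358.4186021023867), np.float64(36.37731830129311))
lip [571.12870218  99.22063669] 1575
```

View pics/w6.png

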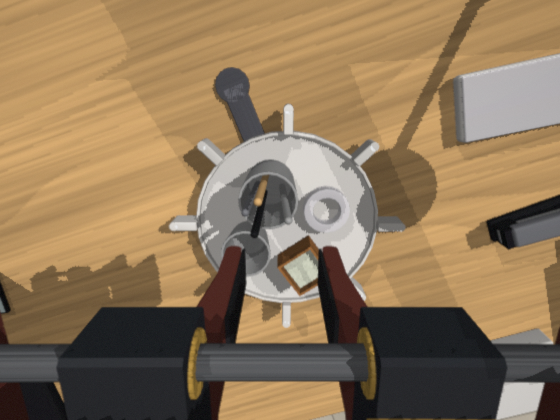

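The cup now stands behind the tongue, with the tongue midway between two tabs. I'll make one refined check that averages frames from two viewpoints, moving the arm back so the tray is clear.

Call:
carry_out:
  increments:
    - [[0,0,-8],[-10,10,10],36]
    - [[0,0,-8],[-10,10,10],36]
    - [[0,0,-8],[-10,15,10],36]
    - [[0,0,-8],[-10,15,10],36]
    - [[0,0,-8],[0,15,0],36]
    - [[0,0,-8],[0,15,0],36]
    - [[0,0,-8],[0,15,0],36]
    - [[0,0,-8],[0,0,0],36]
    - [[0,0,0],[0,0,0],36]
    - [[0,0,0],[0,0,0],36]

```text
t: 16.12
tcp_pos: [445.5, 214.5, 381.7]
tcp_rot: [[-0.133, 0.991, -0.0], [0.991, 0.133, -0.0], [-0.0, -0.0, -1.0]]
force: [0.4, 0.5, 0.8]
gripper_width: 0.405
```

```bash
cat > chk.py <<'E'
from h import *
from scipy.optimize import least_squares
print(sensors.get_state()['t'],sensors.get_state()['force'])
for cam in ['wrist','wrist','wrist','top','top','scene']:
    p,d=imaging.read_camera(cam);X=cloud(cam,d);c,ph,e=fit_tray(X,(571,100.5));n,t,lo,hi=tongue(X,c)
    v=X[...,:2]-[571,100.5];m=(X[...,2]>45)&(X[...,2]<114)&(np.hypot(v[...,0]+58,v[...,1]+4)<42);Y=X[m][:,:2]
    f=lambda q:np.hypot(*(Y-q).T)-33
    q=least_squares(f,[513,97],loss='soft_l1',f_scale=1.).x;w=q-c
    print(cam,'axis',c.round(1),'tray -x',round(ph+157.5,2),'tongue',round(t,2),'tipy',(lo[1]+hi[1])/2,'cup',q.round(1),np.hypot(*w).round(1),np.degrees(np.arctan2(w[1],w[0])).round(1)%360,len(Y))
for n,z in dict(mug=0,phone=0,pen_case=0,stapler=0).items():
    imaging.read_camera('top')
    for o in imaging.spot_point('top',n)[:1]: print(n,ray('top',np.array(o['point'])*[560,420],z).round())
E
python3 chk.py
```

```text
16.125 [0.42524975 0.53805087 0.81566497]
wrist axis [570.6 102.8] tray -x 183.86 tongue 183.89 tipy 89.21209928798001 cup [514.1  96.1] 56.9 186.8 1203
wrist axis [569.8 102.8] tray -x 183.86 tongue 183.9 tipy 89.16509420917504 cup [514.1  96.1] 56.2 186.9 1208
wrist axis [569.8 102.4] tray -x 183.8 tongue 183.78 tipy 89.20244205227468 cup [514.1  96.1] 56.0 186.5 1200
top axis [570.3  99.4] tray -x 183.81 tongue 182.83 tipy 91.07122013389275 cup [509.4  94.5] 61.1 184.6 178
top axis [570.6  99.3] tray -x 183.83 tongue 183.31 tipy 88.14407919066234 cup [509.3  94.5] 61.4 184.6 184
scene axis [574.8  98.8] tray -x 183.89 tongue 182.52 tipy 94.31649652635583 cup [512.3  94.9] 62.7 183.5 554
mug [ 419. -487.    0.]
phone [ 508. -372.    0.]
stapler [687. 442.   0.]
```

```bash
python3 -c "
from rig import job; print(job.finish_job())"
```

```text
the job is handed in; nothing more can be done
None
```

The pen cup now stands in line behind the tongue, and I handed the job in at about 16.6 s with the gripper clear of the tray. I straddled the tab nearest the tongue with the part-open fingertips and pushed the tray about 140° anticlockwise, keeping the gripper on the opposite side from the pens. Then I backed off and lifted away.

**Alignment:** the tray's cup direction measured 183.8–183.9° in all three cameras. The tongue measured 183.8–183.9° in the wrist camera, but 182.8–183.3° in the top view and 182.5° in the scene view. My best estimate of the remaining error is about 0.5°, with the cameras disagreeing by up to 1.4°.

**Cup on its place:** the cup centre read between 183.5° and 186.9° depending on the camera, about 56–63 mm from the axis. That puts it within about 5 mm of its place, against the 20 mm allowed.

**Other things on the desk:** the mug, phone and stapler measured within about 8 mm of their first readings, which is the scatter I expect from the networks. The pencil case was not detected in the last check, so I did not confirm its position, but nothing went near it after the arm first passed high above it.

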